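# Find the lost spanner under the offcuts

### The arm

A 6-joint arm with a two-finger parallel gripper is mounted at the origin on the work surface. World frame = base frame: x ahead of the robot, y to its left, z up, the work surface at z = 0. Lengths are in mm, angles in rad, forces in N, time in s.
With the tool pointing down it reaches from about 275 to 750 mm from the base axis. Payload 10.2 kg.
Tool frame: the origin (TCP) lies between the finger pads; the fingertips stand 11 mm ahead of it and the grasp point (between the pads) lies 8 mm behind it; z points along the fingers, y is the line along which they close (so a half turn about z gives the same grasp; the last joint's range is limited). The gripper opens to 85 mm and grips with 20 to 120 N. Pads are 22 mm wide; open, the fingers measure 114 mm over their backs; the gripper's body (76 mm by 85 mm) begins 54 mm behind the grasp point. The pads swing forward as they close: fully open they stand 13 mm farther back than shut.
Start: joints at [1.045, 0.313, 1.498, -0, 1.331, -0.223], TCP at [156.565, 501.117, 203.994] pointing down, gripper open.
Joint ranges: [-2.94, 2.94], [-0.97, 2.17], [0.19, 2.56], [-1.23, 4.37], [0.02, 3.11], [-2.88, 2.88]. Speed limits (rad/s): [2.39, 2.39, 3.01, 3.14, 3.14, 3.14].

### API

Orientations are given as a unit quaternion [w, x, y, z].
In Python, from rig import sense, eyes, finish_job gives the robot as it stands.
- The arm moves only by the shell command python3 -m jog 'ROWS' [FORCE]. ROWS is JSON, a list of rows, each a list of 7 numbers: the shift along the tool's x, y, z in m, then the turn, a rotation vector about the tool's x, y, z in rad, then the finger opening in m, from 0 to 0.0854. In form: [[dx, dy, dz, rx, ry, rz, gripper], ...]. A call has 1 to 5 rows; each row shifts and turns the commanded pose from where the row before left it, along the tool's axes as they then stand; what a row does not reach is not made up. A row lasts 1/10 s, in which the tool goes at most 50 mm and 8.59 degrees, less where a joint would pass 70% of its speed; a pose out of reach is approached as far as the arm can. A call is refused whole if a number of a shift passes 0.05 or a number of a turn 0.15, either way. A call with a gripper value outside its range is refused whole. The fingers move at their own pace and stop on an object; FORCE is the grip in N (left out, the last holds). Time passes only in rows, so rows that do not move let the fingers close. It gives the time, the measured TCP pose, the force, the opening and the grip force at its end, in the units of the state.
- sense(): the state, without advancing time (a new reading comes with each control period).
- eyes.capture(name): name is "side" or "top"; returns the picture (480x640x3 uint8, red, green, blue); there is no depth.
- eyes.calibration(name): a dict with "fx", "fy", "cx", "cy" (pixels), "cam_to_world" (4x4, takes a point from camera to world coordinates). Camera axes: x right, y down, z forward; pixel columns grow to the right and rows downward; lengths in mm; the calibration is good to about 2 mm. A picture is of the moment at which its call begins. calibration takes no time and is no camera call.
- finish_job(): hands the job in; it is judged then, once.
The state is a dict: "time_s": time; "joints": joint angles; "dq": joint speeds; "tau": joint torques, N m; "eef_pos": TCP position; "ee_rot": TCP orientation; "force": force on the tool from outside, world axes, zero at the start; "wrist_torque": the same for the moment, N m; "grip_width": opening from 0.0 (shut) to 1.0 (fully open); "grip_force": force on a finger pad.
Only numpy, scipy, OpenCV 4.12 (cv2) and the standard library are available. Lean on these libraries where they do the work, as an engineer would, in place of code of your own. Each camera call takes 0.05 s, during which the arm holds its last target. There are 200 camera calls.

### The job

The saw's spanner lies buried under the olive-wood offcuts near one end of the green crate. Push the offcuts aside inside the crate, without taking any out of it, until the spanner's handle is uncovered, then lift the spanner out and lay it flat in the empty compartment of the wooden tool tray: set it down, do not drop it. Leave the two tools already in the tray, the glue bottle and the bowl as they are.

Things in the scene. Friction and masses are not known exactly. Their poses are not given: they have to be found in the camera images.
- crate: Shallow green plastic offcut crate with slotted sides, fixed to the bench; may stand left or right of the tray. Origin: under its centre, at bench height. Inside it measures 240 along its own x, 380 along its own y; floor 4 thick, so its top is 4 mm above the bench; walls 5 thick, rim 60 mm above the bench (a lip stands 5 mm outside). z up. The spanner is buried in the half towards its own -y; the half towards +y is empty, with room for all the offcuts.
- spanner: Loose steel combination spanner, 200 long, about 160 g, lying on the crate floor roughly along the crate's x, within 13 degrees either way. Origin: under the middle of its handle, in the plane it lies on. x runs from the ring end to the open jaw, z up. Handle: 14 wide, 7 thick, from 1.5 to 8.5 mm above the plane it lies on, straight for about 130 mm. Both ends are 10 thick: ring 28 across at x = -86, open jaw 38 long and about 35 across at x = +81.
- spanner_mid (a point): Middle of the spanner's handle, 5 mm above its underside: the place to grip, near its centre of mass.
- spanner_ring (a point): Centre of the spanner's ring end, 86 mm from the middle, 5 mm above its underside.
- spanner_jaw (a point): The open jaw end of the spanner, 88 mm from the middle, 5 mm above its underside.
- offcut_end: Loose, lying flat at first, ends sawn slightly askew. Sawn wood offcut, 150 (its x) by 52 (its y) by 14 thick, about 100 g, on the crate floor along the -y end wall, beside the spanner. Origin: centre of its underside.
- offcut_inner: Loose, lying flat at first, ends sawn slightly askew. Sawn wood offcut, 140 (x) by 70 (y) by 14 thick, about 125 g, on the crate floor on the other side of the spanner, nearer the crate's middle. Origin: centre of its underside.
- offcut_wide: Loose board covering the spanner: 195 (x) by 150 (y) by 18 thick, about 470 g, flat across offcut_end and offcut_inner, underside 14 mm above the crate floor, 35 to 45 mm free between its -y edge and the crate's -y end wall. Pushed towards +y it slides over offcut_inner, its trailing edge dropping a little onto the spanner, which it may drag some way. Origin: centre of its underside.
- offcut_top: Loose, lying flat at first, ends sawn slightly askew. Sawn wood offcut, 95 (x) by 80 (y) by 22 thick, about 150 g, on top of offcut_wide; its top is 54 mm above the crate floor. Origin: centre of its underside.
- offcut_slat: Loose, lying flat at first, ends sawn slightly askew. Narrow sawn wood offcut, 150 (x) by 38 (y) by 15 thick, about 75 g, on top of offcut_wide along its +y edge. Origin: centre of its underside.
- offcut_end_c (a point): Centre of offcut_end.
- offcut_inner_c (a point): Centre of offcut_inner.
- offcut_wide_c (a point): Centre of offcut_wide.
- offcut_top_c (a point): Centre of offcut_top.
- offcut_slat_c (a point): Centre of offcut_slat.
- tray: Wooden tool tray, fixed to the bench, 270 (its x) by 212 (its y), rim 28 mm above the bench, walls 8 thick. Origin: under its centre, at bench height. Floor top 6 mm above the bench. A divider 8 thick and 26 high runs along its x at y = 0 and makes two compartments, each 254 by 94 inside. The one at +y (robot's left) is empty, its centre at y = +51; the one at -y holds the screwdriver and the small spanner.
- small_spanner: Bystander: smaller loose steel spanner, 140 long, 8 thick, in the tray's -y compartment. Origin: under the middle of its handle.
- screwdriver: Bystander: loose screwdriver with wooden handle, 220 long, 23 high, in the tray's -y compartment beside the divider. Origin: under its middle, x to the blade.
- glue: Bystander: white glue bottle, 56 across, 150 high, standing on the bench beyond the work. Origin: centre of its underside.
- bowl: Bystander: turned wooden bowl, 110 across, 45 high, standing on the bench beyond the work. Origin: centre of its underside.
Not all that is in view belongs to the job. What is shaped like the offcut_wide but purple or white is not meant.

How it is judged:
By the outcome, as a careful person would: the job done as asked, in the order asked, and still so for the second after the job is handed in, with the robot touching nothing.
It also fails if it takes over 56 s, if anything falls off the work surface, if the arm or the gripper's body presses on something with over 40 N, if the wrist force passes 120 N, or if a joint passes its speed limit or range.

## Working session

There is one attempt and no reset: what is moved stays moved. The work goes in short steps, Python scripts to look and compute and a shell command to move; the robot and the scene stay as the last step left them, time stands still between calls to the robot, and variables do not carry over. Pictures are saved under pics/ and viewed, at most 10 in all, crops included, and the job is handed in when it is done.

```bash
mkdir -p pics; ls; python3 - <<'E'
from rig import sense, eyes
import cv2,numpy as np
np.set_printoptions(precision=4,suppress=True)
for n in("top","side"):
    im=eyes.capture(n);cv2.imwrite(f"pics/{n}0.png",im[:,:,::-1]);c=eyes.calibration(n);print(n,c["fx"],c["fy"],c["cx"],c["cy"]);print(np.array(c["cam_to_world"]))
print(sense())
E
```

```text
pics
top 505.7777801457381 505.7777801457381 321.57455493668294 239.607145766198
[[  -0.0004   -0.9955    0.0952  375.2101]
 [  -1.        0.0013    0.0098   66.1318]
 [  -0.0099   -0.0952   -0.9954 1382.6947]
 [   0.        0.        0.        1.    ]]
side 570.0236054710269 570.0236054710269 317.8353863514555 242.33428161216136
[[   0.9798   -0.1339    0.1488  282.8068]
 [  -0.2001   -0.6423    0.7399 -966.557 ]
 [  -0.0035   -0.7547   -0.6561 1003.6237]
 [   0.        0.        0.        1.    ]]
{'time_s': 0.1, 'joints': array([ 1.0446,  0.3134,  1.4983,  0.    ,  1.331 , -0.2234]), 'dq': array([ 0.0002, -0.0021, -0.0022, -0.001 ,  0.0024,  0.0003]), 'tau': array([  0.0021, -41.2902, -26.0143,  -0.0002,   0.003 ,   0.    ]), 'eef_pos': array([156.426 , 500.8896, 203.5087]), 'ee_rot': array([-0.0002,  0.1508,  0.9886, -0.0005]), 'force': array([-1.803 , -0.1702,  0.1061]), 'wrist_torque': array([-0.0231,  0.0011, -0.0384]), 'grip_force': 0.0, 'grip_width': 0.9963854966749247}
```

View pics/top0.png

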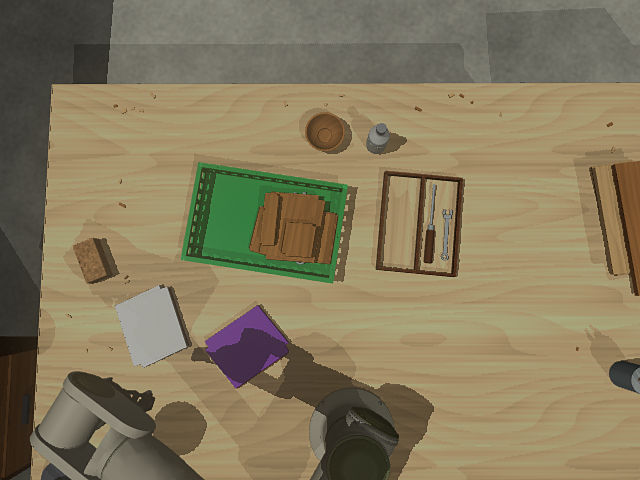

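View pics/side0.png

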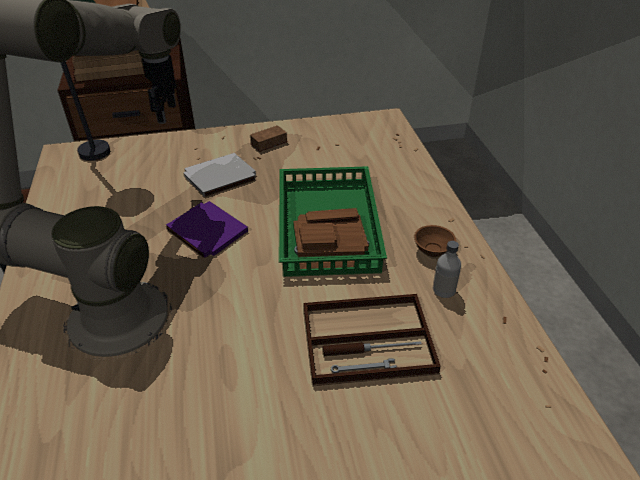

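The top view shows the crate with corners near (200,163), (348,185), (333,281), (182,260), the pile in its right half (-y), the tray at (420,222) with its empty compartment at (402,222), and the bowl and glue beyond. The candidates for offcut_wide are the brown board under the pile (295,225), the purple one (247,345) and the white one (153,325). The brown one inside the crate fits. I'll confirm it in one crop.

```bash
cat > h.py <<'E'
import numpy as np,cv2
from rig import sense,eyes
def ray(n,u,v):
    c=eyes.calibration(n);T=np.array(c["cam_to_world"]);d=T[:3,:3]@np.array([(u-c["cx"])/c["fx"],(v-c["cy"])/c["fy"],1.]);return T[:3,3],d
def onz(n,u,v,z):
    o,d=ray(n,u,v);return (o+d*(z-o[2])/d[2]).round(1)
def crop(n,name,x0,y0,x1,y1,k,im=None):
    im=eyes.capture(n) if im is None else im
    cv2.imwrite(f"pics/{name}.png",cv2.resize(im[y0:y1,x0:x1,::-1],None,fx=k,fy=k,interpolation=cv2.INTER_CUBIC));return im
E
python3 - <<'E'
from h import *
im=crop("top","crate1",178,155,358,290,4.4)
hsv=cv2.cvtColor(im,cv2.COLOR_RGB2HSV)
m=cv2.inRange(hsv,(45,100,40),(80,255,255));cs,_=cv2.findContours(m,0,2);c=max(cs,key=cv2.contourArea)
r=cv2.boxPoints(cv2.minAreaRect(cv2.convexHull(c)))
P=np.array([onz("top",*p,60) for p in r]);print(r.round(1).tolist(),P.tolist())
print("centre",P.mean(0),"sides",np.linalg.norm(P[1]-P[0]),np.linalg.norm(P[2]-P[1]),np.degrees(np.arctan2(*(P[1]-P[0])[1::-1])),np.degrees(np.arctan2(*(P[2]-P[1])[1::-1])))
for p in [(380,171.5),(464,178),(458,276.5),(376,270)]:print("tray",onz("top",*p,28))
E
```

```text
[[180.10000610351562, 259.6000061035156], [195.3000030517578, 160.8000030517578], [347.70001220703125, 184.3000030517578], [332.5, 283.0]] [[449.6, 450.3, 60.0], [713.8, 416.6, 60.0], [649.2, 9.8, 60.0], [388.1, 50.8, 60.0]]
centre [550.175 231.875  60.   ] sides 266.34062776827716 411.8973173012905 -7.269102669932146 -99.02324763625647
tray [690.8 -79.7  28. ]
tray [ 672.2 -307.3   28. ]
tray [ 405.5 -284.1   28. ]
tray [423. -66.  28.]
```

View pics/crate1.png

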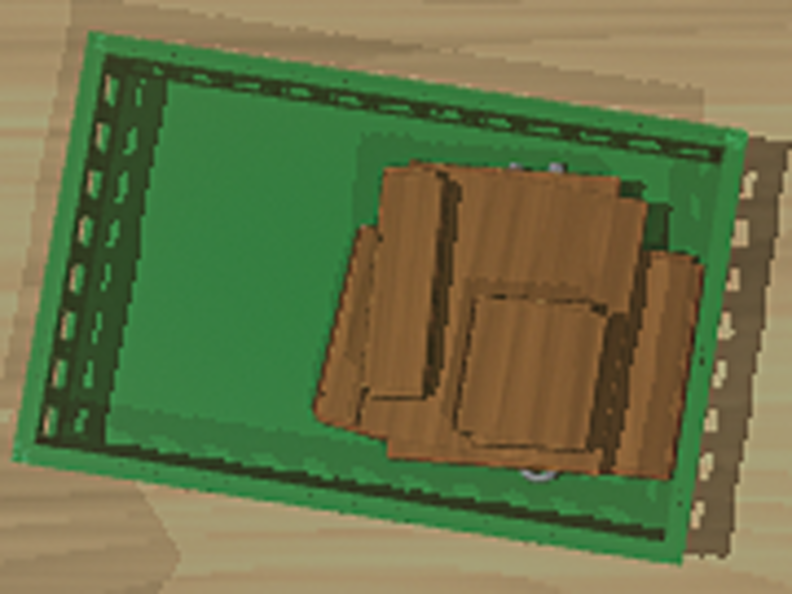

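The crop shows the brown offcut_wide with offcut_top (530,375) and the slat (405,285) on it, and its -y edge running from (648,200) to (605,473). The spanner's ring shows at (538,470) and its jaw at (540,168). This brown board in the crate is the one meant. The purple and white ones outside are not.

```bash
python3 - <<'E'
from h import *
f=lambda x,y,z:onz("top",178+x/4.4,155+y/4.4,z)
a=np.radians(-8.1);ex=np.array([np.cos(a),np.sin(a)]);ey=np.array([-np.sin(a),np.cos(a)]);C=np.array([550,232])
def show(n,p):d=p[:2]-C;print(n,p,"crate",(d@ex).round(1),(d@ey).round(1))
for n,q in dict(edgeA=(648,200,36),edgeB=(603,470,36),backA=(383,165,36),ring=(540,470,9),jaw=(540,168,9),topA=(608,305,58),topB=(590,450,58),endA=(703,262,18),endB=(670,478,18),rimA=(745,130,60),rimB=(682,562,60),rimC=(15,458,60),rimD=(92,33,60)).items():show(n,f(*q))
im=eyes.capture("top")[150:290,366:475]
hsv=cv2.cvtColor(im,cv2.COLOR_RGB2HSV);m=cv2.inRange(hsv,(0,60,0),(25,255,90));cs,_=cv2.findContours(m,0,2)
c=max(cs,key=cv2.contourArea);r=cv2.boxPoints(cv2.minAreaRect(c))+[366,150]
for p in r:print(p,onz("top",*p,28))
E
```

```text
edgeA [610.   69.3  36. ] crate 82.3 -152.6
edgeB [444.6  96.8  36. ] crate -85.3 -148.7
backA [632.1 232.   36. ] crate 81.3 11.6
ring [446.  136.3   9. ] crate -89.5 -109.4
jaw [635.1 137.    9. ] crate 97.6 -82.1
topA [542.4  93.3  58. ] crate 12.0 -138.4
topB [455.4 104.   58. ] crate -75.6 -140.1
endA [574.2  35.4  18. ] crate 51.7 -191.2
endB [440.6  56.1  18. ] crate -83.5 -189.6
rimA [648.4  10.7  60. ] crate 128.6 -205.2
rimB [388.8  49.4  60. ] crate -133.9 -203.5
rimC [450.8 447.   60. ] crate -128.5 198.9
rimD [709.2 406.9  60. ] crate 133.0 195.6
[375.24827957 270.02069092] [422.9 -64.   28. ]
[383.52414322 170.71034431] [693.  -89.3  28. ]
[465.62069702 177.55172729] [ 673.5 -311.7   28. ]
[457.34483337 276.86207581] [ 404.5 -282.4   28. ]
```

```bash
python3 -m jog '[[0,0,0,0,0,0.141,0.0854],[0,0,0,0,0,0.141,0.0854],[0,0,0,0,0,0.141,0.0854],[0,0,0,0,0,0.141,0.0854],[0,0,0,0,0,0.141,0.0854]]' >/dev/null
python3 -m jog '[[0,0,0,0,0,0.141,0.0854],[0,0,0,0,0,0.141,0.0854],[0,0,0,0,0,0.141,0.0854],[0,0,0,0,0,0.141,0.0854],[0,0,0,0,0,0.141,0.0854]]'
python3 -m jog '[[-0.032,0.035,0,0,0,0,0.0854],[-0.032,0.035,0,0,0,0,0.0854],[-0.032,0.035,0,0,0,0,0.0854],[-0.032,0.035,0,0,0,0,0.0854],[-0.032,0.035,0,0,0,0,0.0854]]'
python3 -m jog '[[-0.032,0.035,0,0,0,0,0.0854],[-0.032,0.035,0,0,0,0,0.0854],[-0.032,0.035,0,0,0,0,0.0854],[-0.032,0.035,0,0,0,0,0.0854],[-0.032,0.035,0,0,0,0,0.0854]]'
python3 -m jog '[[-0.031,0.036,0,0,0,0,0.0854],[-0.031,0.036,0,0,0,0,0.0854],[0,0,0.02,0,0,0,0.0854],[0,0,0.02,0,0,0,0.0854],[0,0,0,0,0,0,0.0854]]'
```

```text
time_s: 1.2
eef_pos: [156.5, 501.0, 203.8]
ee_rot: [0.0, 0.757, 0.653, -0.0]
force: [0.2, -0.2, -0.3]
grip_width: 0.999
grip_force: 0.0
time_s: 1.7
eef_pos: [307.9, 316.4, 204.0]
ee_rot: [0.0, 0.755, 0.655, 0.0]
force: [1.0, 0.7, -0.3]
grip_width: 0.999
grip_force: 0.0
time_s: 2.2
eef_pos: [458.7, 133.0, 204.0]
ee_rot: [0.0, 0.756, 0.655, 0.0]
force: [0.9, 0.9, 0.4]
grip_width: 1.004
grip_force: 0.0
time_s: 2.7
eef_pos: [519.0, 63.1, 161.6]
ee_rot: [-0.002, 0.756, 0.655, -0.002]
force: [0.0, -0.9, 0.1]
grip_width: 1.0
grip_force: 0.0
```

```bash
python3 -m jog '[[0,0,0.04,0,0,0,0.0854],[0,0,0.04,0,0,0,0.0854],[0,0,0.025,0,0,0,0.0854],[0,0,0,0,0,0,0.0854],[0,0,0,0,0,0,0.0854]]'
for i in 1; do python3 -m jog '[[0,0,0.004,0,0,0,0.0854],[0,0,0.004,0,0,0,0.0854],[0,0,0.004,0,0,0,0.0854],[0,0,0,0,0,0,0.0854]]'; done
python3 - <<'E'
from h import *
crop("top","gap1",240,155,360,290,4.4)
E
```

```text
time_s: 3.2
eef_pos: [521.1, 63.4, 60.5]
ee_rot: [0.001, 0.755, 0.655, 0.001]
force: [-0.2, 0.1, 0.4]
grip_width: 1.002
grip_force: 0.0
time_s: 3.6
eef_pos: [520.1, 63.3, 46.8]
ee_rot: [-0.0, 0.755, 0.655, -0.0]
force: [-0.0, -0.9, -0.1]
grip_width: 0.996
grip_force: 0.0
```

View pics/gap1.png

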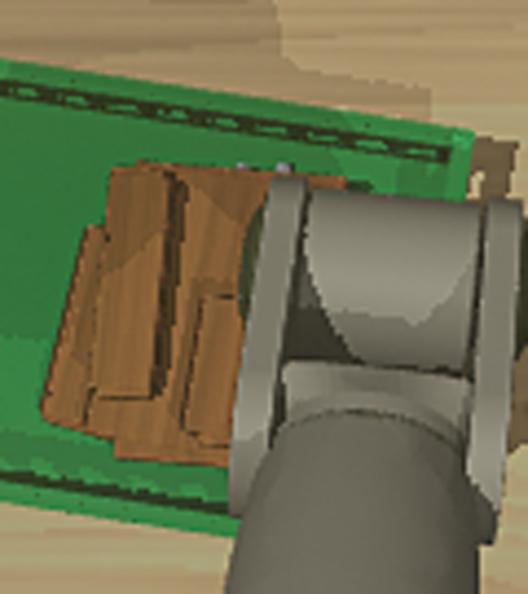

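The arm hides the fingers from above; the pile (205,310 in the crop) is undisturbed. I'll feel for offcut_end's top.

```bash
python3 -m jog '[[0,0,0.005,0,0,0,0.0854],[0,0,0.005,0,0,0,0.0854],[0,0,0.003,0,0,0,0.0854],[0,0,0,0,0,0,0.0854]]' | grep -E 'pos|force:'
python3 -m jog '[[0,0,0.003,0,0,0,0.0854],[0,0,0,0,0,0,0.0854]]' | grep -E 'pos|force:'
python3 -m jog '[[0,0,0.003,0,0,0,0.0854],[0,0,0,0,0,0,0.0854]]' | grep -E 'pos|force:'
```

```text
eef_pos: [519.9, 63.3, 33.4]
force: [-0.2, 0.2, -1.3]
grip_force: 0.0
eef_pos: [520.1, 63.2, 30.7]
force: [-0.3, -0.4, -0.3]
grip_force: 0.0
eef_pos: [520.1, 63.3, 27.7]
force: [0.1, 0.4, 0.5]
grip_force: 0.0
```

```bash
python3 -m jog '[[0,0,0.003,0,0,0,0.0854],[0,0,0,0,0,0,0.0854]]' | grep -E 'pos|force:'
python3 -m jog '[[0,0,0.003,0,0,0,0.0854],[0,0,0,0,0,0,0.0854]]' | grep -E 'pos|force:'
python3 -m jog '[[0.005,0,0,0,0,0,0.0854],[0.005,0,0,0,0,0,0.0854],[0.005,0,0,0,0,0,0.0854],[0.005,0,0,0,0,0,0.0854]]' | grep -E 'pos|force:'
python3 -m jog '[[0.008,0,0,0,0,0,0.0854],[0.008,0,0,0,0,0,0.0854],[0.008,0,0,0,0,0,0.0854],[0.008,0,0,0,0,0,0.0854],[0.008,0,0,0,0,0,0.0854]]' | grep -E 'pos|force:'
```

```text
eef_pos: [520.0, 63.3, 24.6]
force: [0.2, -0.4, -0.3]
grip_force: 0.0
eef_pos: [520.1, 63.3, 21.6]
force: [0.4, -0.1, 0.5]
grip_force: 0.0
eef_pos: [523.2, 83.6, 22.1]
force: [-0.1, -0.1, 0.5]
grip_force: 0.0
eef_pos: [528.8, 123.4, 22.0]
force: [-0.1, 0.5, 0.0]
grip_force: 0.0
```

```bash
python3 - <<'E'
from h import *
crop("side","s1",240,140,420,290,4.2)
E
```

```text
(no output)
```

View pics/s1.png

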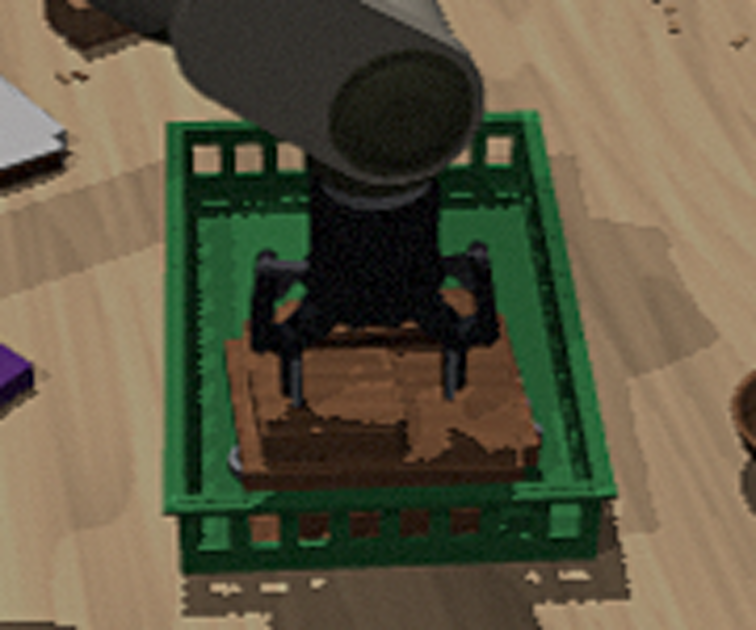

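```bash
python3 - <<'E'
from h import *
a=np.radians(-8.1);ex=np.array([np.cos(a),np.sin(a)]);ey=np.array([-np.sin(a),np.cos(a)]);C=np.array([549.5,228.5])
def show(n,p):d=p[:2]-C;print(n,p,"crate",(d@ex).round(1),(d@ey).round(1))
f=lambda x,y,z:onz("side",240+x/4.2,140+y/4.2,z)
for z in(18,36):
  for n,q in dict(frontL=(245,478),frontR=(530,462),stepL=(265,445),stepmidL=(262,410),tipL=(297,405),tipR=(452,397),faceTop=(300,345),faceTopL=(228,345)).items():show(f"{n}@{z}",f(*q,z))
print(sense()["force"])
E
```

```text
frontL@18 [448.1 111.1  18. ] crate -83.8 -130.5
frontR@18 [623.   89.7  18. ] crate 92.3 -127.1
stepL@18 [465.7 138.8  18. ] crate -70.3 -100.6
stepmidL@18 [469.9 172.2  18. ] crate -70.9 -67.0
tipL@18 [492.5 172.4  18. ] crate -48.5 -63.6
tipR@18 [590.7 160.   18. ] crate 50.4 -62.0
faceTop@18 [506.  231.5  18. ] crate -43.5 -3.2
faceTopL@18 [459.9 241.1  18. ] crate -90.5 -0.2
frontL@36 [445.1  91.5  36. ] crate -84.1 -150.3
frontR@36 [616.8  70.4  36. ] crate 88.9 -147.0
stepL@36 [462.3 118.6  36. ] crate -70.8 -121.1
stepmidL@36 [466.5 151.4  36. ] crate -71.3 -88.0
tipL@36 [488.7 151.6  36. ] crate -49.4 -84.7
tipR@36 [585.1 139.4  36. ] crate 47.8 -83.2
faceTop@36 [501.9 209.6  36. ] crate -44.5 -25.4
faceTopL@36 [456.6 219.1  36. ] crate -90.6 -22.4
[ 0.06358375  0.83071571 -1.01579461]
```

```bash
python3 - <<'E'
from h import *
a=np.radians(-8.1);ex=np.array([np.cos(a),np.sin(a)]);ey=np.array([-np.sin(a),np.cos(a)]);C=np.array([549.5,228.5])
s=sense();print(s["time_s"],s["eef_pos"],s["joints"],s["grip_width"],(s["eef_pos"][:2]-C)@ey)
for n,(x,y) in dict(tipL=(297,405),tipR=(452,397),bodybot=(375,325),knuckleL=(262,350),bodytop=(375,200)).items():
  o,d=ray("side",240+x/4.2,140+y/4.2)
  for yy in(-118,-107):
    t=(yy-(o[:2]-C)@ey)/(d[:2]@ey);print(n,yy,(o+d*t).round(1))
im=eyes.capture("side");cv2.imwrite("pics/s2.png",cv2.resize(im[170:270,270:400,::-1],None,fx=6,fy=6,interpolation=cv2.INTER_CUBIC))
E
```

```text
5.8 [528.87268622 124.27295203  22.02813901] [1.48708973e-02 5.63084345e-01 1.64482071e+00 4.16909095e-04
 9.33472707e-01 1.55889796e-01] 1.0005100852328153 -106.09365718595033
tipL -118 [482.6 118.8  64.4]
tipL -107 [484.6 129.7  55. ]
tipR -118 [575.9 105.6  65.6]
tipR -107 [578.8 116.3  56.3]
bodybot -118 [528.9 112.2 123.8]
bodybot -107 [531.4 123.  115. ]
knuckleL -118 [462.6 121.7 108.3]
knuckleL -107 [464.4 132.5  99.4]
bodytop -118 [528.1 112.4 214. ]
bodytop -107 [530.5 123.1 206.1]
```

View pics/s2.png

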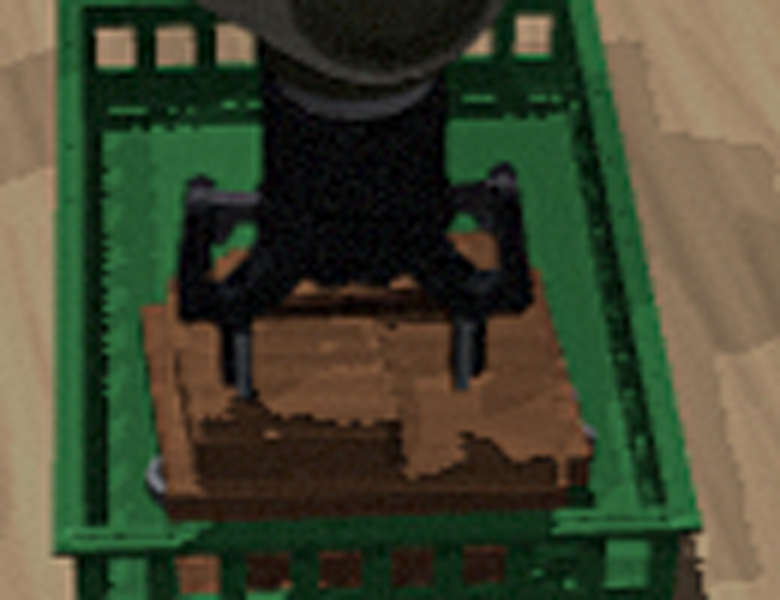

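The crop shows the fingers standing over the board at (240,390) and (465,385), with the pile unmoved. The tips measure about z = 56 although the TCP reads 22. I'll check this against the start picture.

```bash
python3 - <<'E'
from h import *
def proj(n,p):
    c=eyes.calibration(n);q=np.linalg.inv(np.array(c["cam_to_world"]))@np.r_[p,1];return (round(q[0]/q[2]*c["fx"]+c["cx"],1),round(q[1]/q[2]*c["fy"]+c["cy"],1))
ty=np.array([.298,.9546,0])
for dz in(-11,2,20,35):
  for s in(-45,0,45):print(dz,s,proj("side",np.array([156.5,501,204+dz])+s*ty),end=" ")
  print()
print(proj("side",[484.6,129.7,24]),proj("side",[578.8,116.3,24]))
im=cv2.imread("pics/side0.png");cv2.imwrite("pics/s0c.png",cv2.resize(im[60:140,120:220],None,fx=6,fy=6,interpolation=cv2.INTER_CUBIC))
E
```

```text
-11 -45 (np.float64(165.2), np.float64(138.7)) -11 0 (np.float64(170.0), np.float64(130.4)) -11 45 (np.float64(174.7), np.float64(122.5)) 
2 -45 (np.float64(164.3), np.float64(134.6)) 2 0 (np.float64(169.2), np.float64(126.3)) 2 45 (np.float64(173.9), np.float64(118.4)) 
20 -45 (np.float64(163.1), np.float64(128.7)) 20 0 (np.float64(168.1), np.float64(120.6)) 20 45 (np.float64(172.8), np.float64(112.7)) 
35 -45 (np.float64(162.1), np.float64(123.8)) 35 0 (np.float64(167.1), np.float64(115.7)) 35 45 (np.float64(171.9), np.float64(107.9)) 
(np.float64(310.8), np.float64(245.5)) (np.float64(347.2), np.float64(244.0))
```

View pics/s0c.png

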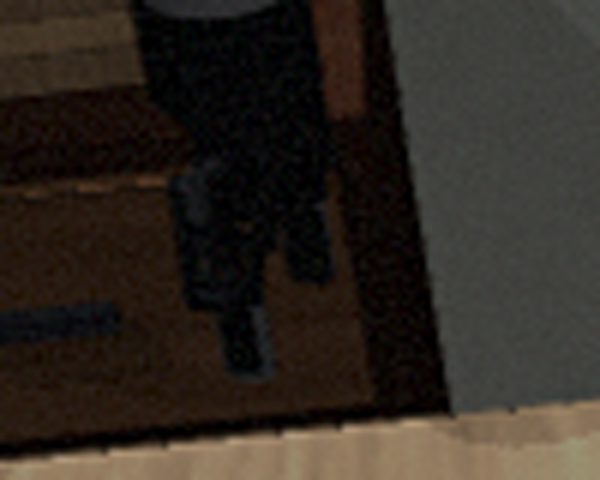

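The start crop agrees: the tips, at (162,122) and (172,107), sit about 36 mm behind where the reported TCP puts them. So when open, tip z ≈ reported z + 36. I'll back off, go down deeper and feel for contact.

```bash
python3 -m jog '[[0,0,-0.015,0,0,0,0.0854],[-0.031,0,0,0,0,0,0.0854],[-0.031,0,0,0,0,0,0.0854],[0,0,0.010,0,0,0,0.0854],[0,0,0.010,0,0,0,0.0854]]' | grep -E 'pos|force:'
python3 -m jog '[[0,0,0.008,0,0,0,0.0854],[0,0,0.006,0,0,0,0.0854],[0,0,0.005,0,0,0,0.0854],[0,0,0,0,0,0,0.0854]]' | grep -E 'pos|force:'
python3 -m jog '[[0,0,0.003,0,0,0,0.0854],[0,0,0.003,0,0,0,0.0854],[0,0,0,0,0,0,0.0854]]' | grep -E 'pos|force:'
python3 -m jog '[[0,0,0.003,0,0,0,0.0854],[0,0,0,0,0,0,0.0854]]' | grep -E 'pos|force:'
```

```text
eef_pos: [520.1, 60.9, 16.6]
force: [0.3, 0.7, 0.2]
grip_force: 0.0
eef_pos: [519.6, 61.7, -2.7]
force: [0.3, 0.3, 0.9]
grip_force: 0.0
eef_pos: [519.8, 61.3, -8.3]
force: [0.8, -0.4, 0.0]
grip_force: 0.0
eef_pos: [519.8, 61.3, -11.3]
force: [0.0, -0.8, 0.1]
grip_force: 0.0
```

```bash
python3 -m jog '[[0.005,0,0,0,0,0,0.0854],[0.005,0,0,0,0,0,0.0854],[0.005,0,0,0,0,0,0.0854],[0.005,0,0,0,0,0,0.0854],[0.005,0,0,0,0,0,0.0854]]' | grep -E 'pos|force:'
python3 -m jog '[[0.008,0,0,0,0,0,0.0854],[0.008,0,0,0,0,0,0.0854],[0.008,0,0,0,0,0,0.0854]]' | grep -E 'pos|force:'
```

```text
eef_pos: [523.6, 86.1, -11.0]
force: [-0.5, -4.1, -0.1]
grip_force: 2.3
eef_pos: [526.9, 110.2, -11.0]
force: [-0.0, -5.4, 1.3]
grip_force: 2.8
```

```bash
for k in 1; do python3 -m jog '[[0.012,0,0,0,0,0,0.0854],[0.012,0,0,0,0,0,0.0854],[0.012,0,0,0,0,0,0.0854],[0.012,0,0,0,0,0,0.0854]]' | grep -E 'pos|force:'; done
python3 -m jog '[[0.012,0,0,0,0,0,0.0854],[0.012,0,0,0,0,0,0.0854],[0.012,0,0,0,0,0,0.0854],[0.012,0,0,0,0,0,0.0854]]' | grep -E 'pos|force:'
python3 - <<'E'
from h import *
crop("side","s3",250,150,400,275,5)
E
```

```text
eef_pos: [533.6, 157.8, -10.9]
force: [-0.7, -5.0, 1.7]
grip_force: 3.0
eef_pos: [540.8, 204.9, -10.3]
force: [-0.8, -8.9, 7.0]
grip_force: 4.1
```

View pics/s3.png

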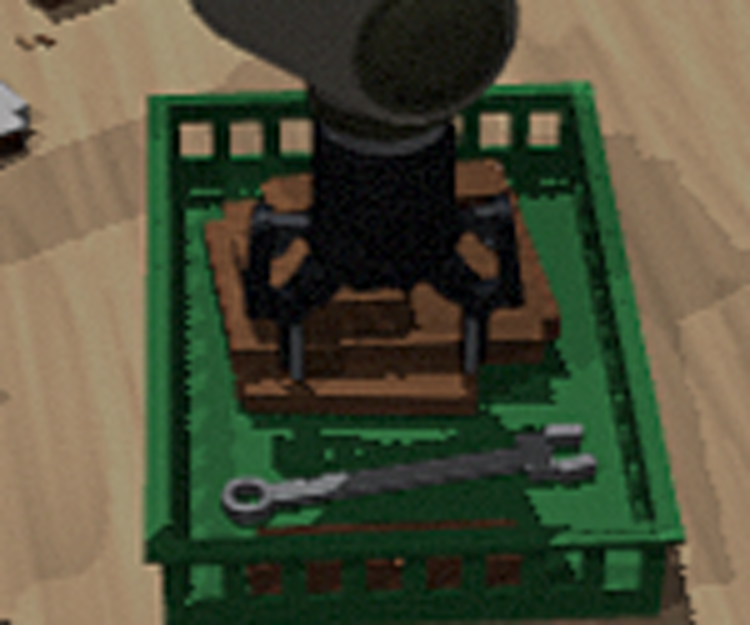

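The spanner lies fully uncovered. Its ring is at crop (245,497) and its open jaw at (565,452), with offcut_end between it and the wall and offcut_inner clear beyond it.

```bash
python3 -m jog '[[-0.008,0,0,0,0,0,0.0854],[0,0,-0.03,0,0,0,0.0854],[0,0,-0.04,0,0,0,0.0854],[0,0,-0.04,0,0,0,0.0854],[0,0,0,0,0,0,0.0854]]' | grep -E 'pos|force:'
python3 - <<'E'
from h import *
a=np.radians(-8.1);ex=np.array([np.cos(a),np.sin(a)]);ey=np.array([-np.sin(a),np.cos(a)]);C=np.array([549.5,228.5])
f=lambda x,y,z:onz("side",250+x/5,150+y/5,z)
for n,q in dict(ring=(245,497,11),jawA=(563,432,14),jawB=(580,466,14),h1=(345,487,12),h2=(520,460,12),hm=(430,473,12),endedgeL=(258,532,18),endedgeR=(515,522,18),innerL=(240,400,18)).items():
  p=f(*q);d=p[:2]-C;print(n,p,"crate",(d@ex).round(1),(d@ey).round(1))
im=eyes.capture("side");hsv=cv2.cvtColor(im,cv2.COLOR_RGB2HSV)
m=cv2.inRange(hsv,(0,0,35),(180,70,255));m[:, :285]=0;m[:,375:]=0;m[:228]=0;m[:228]=0;m[258:]=0
cs,_=cv2.findContours(m,0,2)
for c in cs:
  if cv2.contourArea(c)>15:
    r=cv2.minAreaRect(c);print(cv2.contourArea(c),r,[onz("side",*p,11).tolist() for p in (r[0],)])
E
```

```text
eef_pos: [541.7, 197.0, 104.1]
force: [-0.5, 0.3, -0.5]
grip_force: 0.0
ring [454.  135.4  11. ] crate -81.4 -105.6
jawA [629.4 148.8  14. ] crate 90.3 -67.6
jawB [631.  120.2  14. ] crate 95.9 -95.7
h1 [506.6 131.3  12. ] crate -28.8 -102.3
h2 [601.8 133.6  12. ] crate 65.1 -86.6
hm [552.8 133.1  12. ] crate 16.7 -94.0
endedgeL [454.6  99.7  18. ] crate -75.8 -140.9
endedgeR [585.4  80.2  18. ] crate 56.4 -141.8
innerL [464.  205.8  18. ] crate -81.4 -34.5
343.0 ((331.27288818359375, 244.2113800048828), (11.290287017822266, 75.41030883789062), 82.76307678222656) [[541.2, 138.3, 11.0]]
```

```bash
python3 -m jog '[[0,0,0,0,0,0.142,0.03],[0,0,0,0,0,0.142,0.03],[0,0,0,0,0,0.142,0.03],[0,0,0,0,0,0.142,0.03],[0,0,0,0,0,0.142,0.03]]' >/dev/null
python3 -m jog '[[0,0,0,0,0,0.142,0.03],[0,0,0,0,0,0.142,0.03],[0,0,0,0,0,0.142,0.03],[0,0,0,0,0,0.142,0.03],[0,0,0,0,0,0.142,0.03]]' | grep -E 'pos|rot|force:|width'
python3 -m jog '[[0,0.032,0,0,0,0,0.03],[0,0.032,0,0,0,0,0.03],[0,0,0.02,0,0,0,0.03],[0,0,0.02,0,0,0,0.03],[0,0,0,0,0,0,0.03]]'
python3 - <<'E'
from h import *
im=crop("side","s4",260,150,400,270,5.5)
E
```

```text
eef_pos: [538.5, 196.5, 97.3]
ee_rot: [-0.0, 1.0, 0.001, -0.001]
force: [0.4, -1.0, 0.4]
grip_width: 0.352
grip_force: 0.0
time_s: 10.95
eef_pos: [537.5, 132.4, 55.5]
ee_rot: [-0.0, 1.0, 0.004, -0.004]
force: [-0.9, 0.2, 0.4]
grip_width: 0.352
grip_force: 0.0
```

View pics/s4.png

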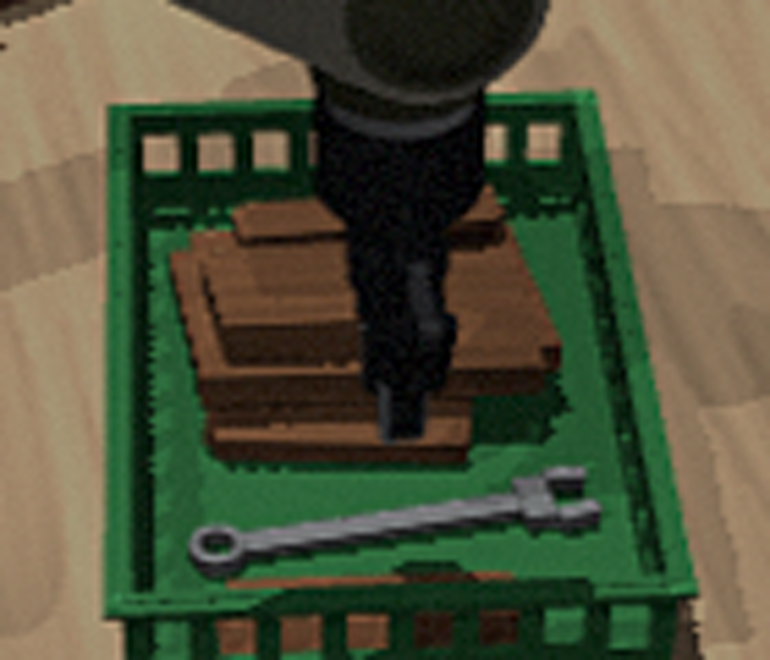

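The spanner is clear, from ring (215,548) to jaw (580,500), and the near fingertip is at (403,440). I'll compute the tip's position and refine the handle's.

```bash
python3 - <<'E'
from h import *
f=lambda x,y:(260+x/5.5,150+y/5.5)
o,d=ray("side",*f(403,440))
for yy in(103,111,117):print("tip",yy,(o+d*(yy-o[1])/d[1]).round(1))
for n,q in dict(ring=(216,548,11),hA=(260,541,12.5),hB=(510,505,12.5),jaw=(590,490,14),jA=(570,478,14),jB=(588,513,14)).items():print(n,onz("side",*f(*q[:2]),q[2]))
E
```

```text
tip 103 [537.5 103.   89.2]
tip 111 [539.4 111.   82.4]
tip 117 [540.8 117.   77.3]
ring [454.5 134.3  11. ]
hA [475.7 133.3  12.5]
hB [598.6 134.4  12.5]
jaw [638.7 135.6  14. ]
jA [631.6 146.2  14. ]
jB [633.3 119.4  14. ]
```

```bash
python3 -m jog '[[0.003,-0.001,0.03,0,0,0,0.03],[0,0,0.025,0,0,0,0.03],[0,0,0.008,0,0,0,0.03],[0,0,0,0,0,0,0.03]]' | grep -E 'pos|force:'
python3 -m jog '[[0,0,0.004,0,0,0,0.03],[0,0,0,0,0,0,0.03]]' | grep -E 'pos|force:'
python3 -m jog '[[0,0,0.003,0,0,0,0.03],[0,0,0,0,0,0,0.03]]' | grep -E 'pos|force:'
python3 -m jog '[[0,0,0.002,0,0,0,0.03],[0,0,0,0,0,0,0.03]]' | grep -E 'pos|force:'
```

```text
eef_pos: [542.6, 133.9, -4.2]
force: [0.2, -0.4, 0.1]
grip_force: 0.0
eef_pos: [543.4, 133.9, -7.2]
force: [-0.1, 0.5, 0.5]
grip_force: 0.0
eef_pos: [543.0, 133.9, -10.9]
force: [0.6, 0.7, -0.7]
grip_force: 0.0
eef_pos: [542.8, 133.9, -13.1]
force: [0.4, 0.4, 0.2]
grip_force: 0.0
```

```bash
python3 -m jog '[[0,0,0.003,0,0,0,0.03],[0,0,0,0,0,0,0.03]]' | grep -E 'pos|force:'
python3 -m jog '[[0,0,0.002,0,0,0,0.03],[0,0,0,0,0,0,0.03]]' | grep -E 'pos|force:'
python3 -m jog '[[0,0,0.002,0,0,0,0.03],[0,0,0,0,0,0,0.03]]' | grep -E 'pos|force:'
```

```text
eef_pos: [542.7, 133.9, -16.4]
force: [-0.3, 0.3, -1.0]
grip_force: 0.0
eef_pos: [542.8, 133.9, -18.2]
force: [0.3, 0.1, -0.8]
grip_force: 0.0
eef_pos: [542.8, 133.9, -20.3]
force: [-0.0, -0.1, -0.0]
grip_force: 0.0
```

```bash
python3 -m jog '[[0,0,0.002,0,0,0,0.03],[0,0,0,0,0,0,0.03]]' | grep -E 'pos|force:'
python3 -m jog '[[0,0,0.002,0,0,0,0.03],[0,0,0,0,0,0,0.03]]' | grep -E 'pos|force:'
```

```text
eef_pos: [542.8, 133.9, -22.2]
force: [-0.0, 0.1, -0.2]
grip_force: 0.0
eef_pos: [543.1, 133.9, -23.7]
force: [-0.9, -0.8, 3.8]
grip_force: 2.2
```

Floor contact at reported z = -23.7, as predicted. I'll raise 3.5 mm and close.

```bash
python3 -m jog '[[0,0,-0.0035,0,0,0,0.03],[0,0,0,0,0,0,0.005],[0,0,0,0,0,0,0.005],[0,0,0,0,0,0,0.005],[0,0,0,0,0,0,0.005]]' 50
python3 -m jog '[[0,0,0,0,0,0,0.005],[0,0,0,0,0,0,0.005]]'
```

```text
time_s: 13.5
eef_pos: [543.2, 134.1, -19.9]
ee_rot: [-0.0, 1.0, 0.005, 0.0]
force: [-1.8, 1.1, 6.1]
grip_width: 0.14
grip_force: 49.1
time_s: 13.7
eef_pos: [543.2, 134.0, -19.9]
ee_rot: [-0.0, 1.0, 0.005, 0.0]
force: [-0.8, 0.5, 6.1]
grip_width: 0.14
grip_force: 49.1
```

```bash
python3 -m jog '[[0,0,-0.005,0,0,0,0.005],[0,0,-0.01,0,0,0,0.005],[0,0,-0.02,0,0,0,0.005],[0,0,-0.03,0,0,0,0.005],[0,0,-0.03,0,0,0,0.005]]'
python3 -m jog '[[0,0,-0.025,0,0,0,0.005],[0,0,0,0,0,0,0.005]]'
python3 - <<'E'
from h import *
print("glue",onz("top",376,147,0),onz("side",446,294,0))
im=eyes.capture("top")[160:290,366:475]
hsv=cv2.cvtColor(im,cv2.COLOR_RGB2HSV);m=cv2.inRange(hsv,(0,60,0),(25,255,90))
# light floor of empty compartment enclosed by the dark walls
fl=(m==0).astype(np.uint8);n,l,st,ce=cv2.connectedComponentsWithStats(fl,connectivity=4)
for i in range(1,n):
  if st[i,4]>800:
    c,_=cv2.findContours((l==i).astype(np.uint8),0,2);r=cv2.minAreaRect(max(c,key=cv2.contourArea));
    b=cv2.boxPoints(r)+[366,160];P=np.array([onz("top",*p,8) for p in b]);print(st[i],P.tolist(),P.mean(0))
s=eyes.capture("side")
cv2.imwrite("pics/s5.png",cv2.resize(s[100:280,240:440,::-1],None,fx=4,fy=3.3*4/3.3))
hs=cv2.cvtColor(s,cv2.COLOR_RGB2HSV)
E
```

```text
time_s: 14.2
eef_pos: [542.6, 133.8, 75.8]
ee_rot: [0.0, 1.0, 0.004, -0.0]
force: [0.1, -0.1, -1.5]
grip_width: 0.141
grip_force: 49.1
time_s: 14.4
eef_pos: [544.6, 134.0, 103.2]
ee_rot: [-0.0, 1.0, 0.004, 0.003]
force: [-0.1, -0.4, -2.0]
grip_width: 0.141
grip_force: 49.1
glue [767.  -72.4   0. ] [776.7 -85.5   0. ]
[   0    0  109  130 5923] [[728.0, -43.5, 8.0], [727.1, -341.8, 8.0], [372.3, -331.5, 8.0], [372.4, -40.4, 8.0]] [ 549.95 -189.3     8.  ]
[  14   16   41   94 2932] [[433.4, -76.9, 8.0], [685.3, -99.1, 8.0], [677.7, -192.8, 8.0], [426.2, -169.0, 8.0]] [ 555.65 -134.45    8.  ]
[  52   18   40   96 2653] [[421.2, -178.5, 8.0], [677.0, -201.7, 8.0], [669.9, -294.6, 8.0], [414.5, -269.8, 8.0]] [ 545.65 -236.15    8.  ]
```

```bash
python3 -m jog '[[0.002,0.043,0,0,0,0,0.005],[0.002,0.045,0,0,0,0,0.005],[0.002,0.045,0,0,0,0,0.005],[0.002,0.045,0,0,0,0,0.005],[0.002,0.045,0,0,0,0,0.005]]' >/dev/null
python3 -m jog '[[0.002,0.045,0,0,0,0,0.005],[0,0,0,0,0,0.1,0.005],[0,0,0,0,0,0,0.005],[0,0,0,0,0,0,0.005]]'
python3 - <<'E'
from h import *
s=sense();print(s["eef_pos"],s["ee_rot"])
im=eyes.capture("side");hsv=cv2.cvtColor(im,cv2.COLOR_RGB2HSV)
cv2.imwrite("pics/s6.png",cv2.resize(im[220:390,290:450,::-1],None,fx=4.5,fy=3.5))
E
```

```text
time_s: 15.4
eef_pos: [556.7, -133.2, 98.4]
ee_rot: [-0.0, 0.999, -0.044, -0.001]
force: [0.3, 0.4, -1.8]
grip_width: 0.141
grip_force: 49.3
[ 556.69103446 -133.1916417    98.35864135] [-4.99415079e-04  9.99021860e-01 -4.42042042e-02 -1.03083201e-03]
```

View pics/s6.png

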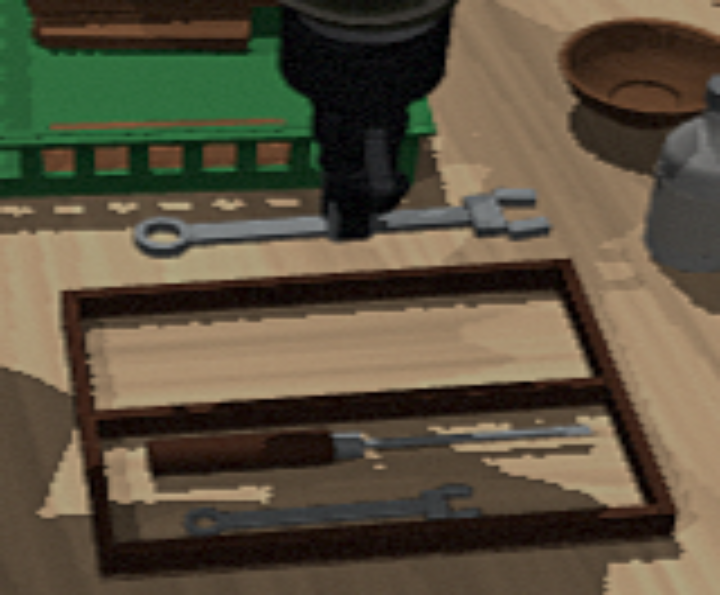

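The spanner hangs level over the empty compartment, with the ring at (160,235) and the jaw at (515,215). Lowering it now.

```bash
python3 -m jog '[[0,0,0.035,0,0,0,0.005],[0,0,0.035,0,0,0,0.005],[0,0,0.025,0,0,0,0.005],[0,0,0.010,0,0,0,0.005],[0,0,0,0,0,0,0.005]]' | grep -E 'pos|force:'
python3 -m jog '[[0,0,0.003,0,0,0,0.005],[0,0,0,0,0,0,0.005]]' | grep -E 'pos|force:'
python3 -m jog '[[0,0,0.003,0,0,0,0.005],[0,0,0,0,0,0,0.005]]' | grep -E 'pos|force:'
```

```text
eef_pos: [556.8, -133.1, -6.4]
force: [0.3, 0.2, -2.5]
grip_force: 49.3
eef_pos: [557.9, -134.1, -7.5]
force: [0.2, -0.5, -0.8]
grip_force: 49.3
eef_pos: [557.4, -134.0, -11.3]
force: [0.1, -0.8, -2.2]
grip_force: 49.3
```

```bash
python3 -m jog '[[0,0,0.003,0,0,0,0.005],[0,0,0,0,0,0,0.005]]' | grep -E 'pos|force:'
python3 -m jog '[[0,0,0.002,0,0,0,0.005],[0,0,0,0,0,0,0.005]]' | grep -E 'pos|force:'
python3 -m jog '[[0,0,0.001,0,0,0,0.005],[0,0,0,0,0,0,0.005]]' | grep -E 'pos|force:'
```

```text
eef_pos: [557.1, -133.9, -14.8]
force: [-0.3, 0.9, -2.1]
grip_force: 49.3
eef_pos: [557.1, -133.9, -16.7]
force: [-1.5, -0.2, -1.9]
grip_force: 49.3
eef_pos: [557.2, -134.0, -17.6]
force: [0.0, -0.2, -2.7]
grip_force: 49.3
```

```bash
python3 -m jog '[[0,0,0.001,0,0,0,0.005],[0,0,0,0,0,0,0.005]]' | grep -E 'pos|force:'
python3 -m jog '[[0,0,0.001,0,0,0,0.005],[0,0,0,0,0,0,0.005]]' | grep -E 'pos|force:'
```

```text
eef_pos: [557.4, -134.0, -17.9]
force: [-2.4, 1.0, 4.3]
grip_force: 50.0
eef_pos: [557.4, -134.0, -18.0]
force: [-6.8, 1.8, 14.2]
grip_force: 51.2
```

Set down. I'll ease off, open slowly and retreat.

```bash
python3 -m jog '[[0,0,-0.001,0,0,0,0.005],[0,0,0,0,0,0,0.016],[0,0,0,0,0,0,0.02],[0,0,0,0,0,0,0.03],[0,0,0,0,0,0,0.03]]' 
python3 -m jog '[[0,0,0,0,0,0,0.03],[0,0,-0.005,0,0,0,0.03],[0,0,-0.015,0,0,0,0.03],[0,0,-0.03,0,0,0,0.03],[0,0,-0.04,0,0,0,0.03]]' 
python3 -m jog '[[0,0,-0.04,0,0,0,0.03],[-0.04,0,-0.02,0,0,0,0.03],[-0.04,0,0,0,0,0,0.03],[-0.04,0,0,0,0,0,0.03],[-0.04,0,0,0,0,0,0.03]]' | grep -E 'pos|force:'
python3 - <<'E'
from h import *
im=eyes.capture("side");s=im.astype(int)
cv2.imwrite("pics/end.png",im[:,:,::-1])
b=cv2.imread("pics/side0.png")[:,:,::-1].astype(int)
# new pixels in tray = spanner
d=(abs(s-b).max(2)>35).astype(np.uint8);mk=np.zeros_like(d);cv2.fillPoly(mk,[np.array([[309,307],[416,299],[426,326],[315,341]])],1);d&=mk
hs=cv2.cvtColor(im,cv2.COLOR_RGB2HSV);d&=(hs[:,:,1]<75).astype(np.uint8)
cs,_=cv2.findContours(d,0,2);c=np.vstack([c for c in cs if cv2.contourArea(c)>3])
r=cv2.minAreaRect(c);print(r)
for p in (c[c[:,0,0].argmin(),0],c[c[:,0,0].argmax(),0]):print(p,onz("side",*p.astype(float),12))
d2=(abs(s-b).max(2)>50).astype(np.uint8);mk=np.zeros_like(d);cv2.fillPoly(mk,[np.array([[317,345],[427,333],[436,372],[318,379]])],1);print("bystander tool changed px",(d2&mk).sum(),"bowl/glue",d2[225:300,414:465].sum())
hh=cv2.cvtColor(im,cv2.COLOR_RGB2HSV)
m=((hh[:,:,2]<45)).astype(np.uint8)[295:340,300:440].sum();print("dark px (gripper in the way?)",m)
E
```

```text
time_s: 17.85
eef_pos: [557.3, -134.0, -18.6]
ee_rot: [0.0, 0.999, -0.046, -0.0]
force: [0.0, -0.2, -0.7]
grip_width: 0.352
grip_force: 0.0
time_s: 18.35
eef_pos: [556.6, -133.7, 72.5]
ee_rot: [-0.0, 0.999, -0.046, -0.001]
force: [1.4, -0.2, 0.4]
grip_width: 0.352
grip_force: 0.0
eef_pos: [396.5, -119.1, 132.6]
force: [-0.6, 0.2, 0.2]
grip_force: 0.0
((363.4245910644531, 321.3377380371094), (13.796831130981445, 86.89363098144531), 83.50065612792969)
[320 324] [ 455.8 -126.8   12. ]
[407 320] [ 653.3 -155.6   12. ]
bystander tool changed px 187 bowl/glue 0
dark px (gripper in the way?) 1397
```

```bash
python3 -m jog '[[0,0,0,0,0,0,0.03],[0,0,0,0,0,0,0.03]]' | grep -E 'time|force:'; python3 -c "from rig import finish_job;print(finish_job())"
```

```text
time_s: 19.1
force: [0.4, 0.5, 0.2]
grip_force: 0.0
the job is handed in; nothing more can be done
None
```

The spanner was uncovered with all the offcuts kept in the crate, set down flat in the tray's empty compartment, and the job was handed in at about 19 s; the arm never went near the tray's other two tools, the glue or the bowl, though shadows kept my last picture check from confirming those two tools.

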